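# Burner off, lid up and held

### The job

The lidded wok is done: turn its burner's knob clockwise all the way to off, leaving the other burner's knob as it is. Then take the wok's lid by the knob on top, lift it straight up until it hangs about 10 cm above the wok's rim, level all the way and still over the wok so that drips fall back in, and finish like that, holding it still in the air; do not put it down or let go. Leave the woks and everything else where they stand.

Things in the scene. Friction and masses are not known exactly. Their poses are not given: they have to be found in the camera images.
- hob: double wok burner, a fixed steel slab 380 x 660 x 25 mm. Origin at the centre of its underside on the counter; its x points away from the robot, its y to the robot's left, z up. Its two burners are at (35, +165) mm (left) and (35, -165) mm (right) in this frame, with pan supports whose top is 50 mm above the counter. One carries the lidded wok, the other the open wok, which is which varies. The hob's place and yaw vary.
- hob_mid (a point): centre of the hob slab's top face (25 mm above the counter), axes as the hob's
- knob_left (a joint): angle of the left of the two chrome knobs on the hob's near edge, which serves the left (+y) burner: 0 = full flame (its small white mark points to the hob's left, +y), grows as it is turned clockwise seen from above, 1.571 = off, at its end stop (mark points straight to the hob's far side, +x). It stays where it is left and turns with about 0.03 N m. Both burners start part way on, between 0.1 and 0.7; off counts from 1.45
- knob_right (a joint): the same for the right knob, which serves the right (-y) burner
- knob_left_grip (a point): grip point of the left knob, on its axis, 62 mm above the counter and 7 mm below its top. The part to pinch is a bar 42 mm long, 14 mm thick and 32 mm tall on a round skirt 44 mm across; the point's x axis runs along the bar and its -x end carries the white mark. Skirt top 39 mm above the counter. The knob stands at (-125, +60) mm in the hob's frame
- knob_right_grip (a point): the same for the right knob, at (-125, -60) mm in the hob's frame
- knob_left_mark (a point): white mark on the left knob's bar, 18 mm from its axis
- knob_right_mark (a point): white mark on the right knob's bar, 18 mm from its axis
- wok: the lidded wok, loose, dark steel, 230 mm across the rim, 75 mm tall, two small loop ears along its y reaching 142 mm from the centre; origin at the centre of its underside, z up. 0.9 kg
- wok_rim (a point): centre of the lidded wok's mouth, at rim height (125 mm above the counter)
- lid: the wok's domed steel lid, 238 mm across, loose, about 0.25 to 0.5 kg; its flange lies on the wok's rim and a plug 200 mm across and 6 mm deep sits loosely inside. Origin at the centre of the plug's underside, z up through the knob
- lid_knob (a point): centre (half-way up) of the round wooden knob on top of the lid: an upright cylinder 38 mm in diameter and 26 mm tall on a thin stem, its underside 10 mm clear of the dome. 55 mm above the wok's rim, 180 mm above the counter, while the lid is on
- open_wok: a wok of the same size without a lid, on the other burner; origin at the centre of its underside. Leave alone
- spice_tin: bystander: round steel screw-top tin, 62 x 72 mm, on the near left of the hob; origin at the centre of its underside
- salt_jar: bystander: glass jar with a wooden cap, 54 mm across, 75 mm tall, on the hob's far edge between the woks; origin under it
- rice_paddle: bystander: flat wooden rice paddle, 230 mm long, 9 mm thick, lying on the near right of the hob; origin on its underside
- ginger_jar: bystander: white ceramic jar, 120 mm across, 168 mm tall, left of the hob; origin under it
- mixing_bowl: bystander: red plastic bowl, 200 mm across, 90 mm tall, right of the hob; origin under it
Not all that is in view belongs to the job. Leave any blue or purple look-alike of the lid alone.

How it is judged:
By the outcome, as a careful person would: the job done as asked, in the order asked, and still so for the second after the job is handed in, while the arm keeps its last pose, push and grip.
It also fails if it takes over 53 s, if anything falls off the work surface, if the arm or the gripper's body presses on something with over 40 N, if the wrist force passes 120 N, or if a joint passes its speed limit or range.

### The arm

A 7-joint arm with a two-finger parallel gripper is mounted at the origin on the work surface. World frame = base frame: x ahead of the robot, y to its left, z up, the work surface at z = 0. Lengths are in m, angles in rad, forces in N, time in s.
With the tool pointing down it reaches from about 0.425 to 0.925 m from the base axis. Payload 6.8 kg.
Tool frame: the origin (TCP) lies at the very end of the fingers, on their centre line; the grasp point (between the pads) lies 19 mm behind it; z points along the fingers, y is the line along which they close (so a half turn about z gives the same grasp; the last joint's range is limited). The gripper opens to 85 mm and grips with 20 to 120 N. Pads are 22 mm wide; open, the fingers measure 114 mm over their backs; the gripper's body (76 mm by 85 mm) begins 54 mm behind the grasp point. The pads swing forward as they close: fully open they stand 13 mm farther back than shut.
Start: joints at [-1.238, 0.477, 0.022, 1.555, -0.011, 1.109, -0.083], TCP at [0.288, 0.61, 0.211] pointing down, gripper open.
Joint ranges: [-2.96, 2.96], [-0.34, 2.1], [-1.41, 1.46], [0.24, 2.44], [-1.37, 4.51], [0.17, 1.92], [-2.96, 2.96]. Speed limits (rad/s): [2.39, 2.39, 3.14, 3.14, 3.14, 3.14, 3.14].

### API

Orientations are given as a rotation vector (axis times angle).
In Python, from bench import get_obs, viewer, r gives the robot as it stands. The module is installed in compiled form; this text tells all that it offers.
- The arm moves only by the tool play_rows, never from a script. Its argument "commands" is a list that holds one entry, the list of rows, each a list of 5 numbers: the gripper's target within -1 to 1 (shut at 1, half-way at 0, fully open at -1), then the shift along the tool's x, y, z scaled (see below), then the turn about the tool's z scaled (see below). A call has 1 to 12 rows; each row is the pose to reach, as a shift and turn from the pose commanded when the call began, along the tool's axes at that moment; what a row does not reach only later rows make up. The controller multiplies each number of a shift by 0.2 m and each number of a turn by pi/2 rad. A row lasts 1/12 s, in which the tool goes at most 41.7 mm and 7.16 degrees, less where a joint would pass 70% of its speed; a pose out of reach is approached as far as the arm can. A call with a number of a shift or a turn outside -1 to 1 is refused whole. A call with a gripper value outside its range is refused whole. The fingers move at their own pace and stop on an object; "grip_force" is the grip in N (left out, the last holds). Time passes only in rows, so rows that repeat a pose let the fingers close. It gives the time, the measured TCP pose, the force, the opening and the grip force at its end, in the units of the state.
- get_obs(): the state, without advancing time (a new reading comes with each control period).
- viewer.grab_frame(name): name is "side" or "top"; returns a dict with "pixels" (384x512x3 uint8, red, green, blue), "fovy" (degrees; the focal length in pixels is half the picture's height over the tangent of half this angle, whatever the lens; pixels are square), "cx", "cy" (the principal point, pixels), "world_to_cam" (4x4, takes a point from world to camera coordinates). Camera axes: x right, y up, looking along -z (the intrinsics and any distortion apply to the point x, -y, -z); pixel columns grow to the right and rows downward; lengths in m; the calibration is good to about 2 mm. A picture is of the moment at which its call begins. There is no depth.
- r.hand_in(): hands the job in; it is judged then, once.
Trained networks look in a picture, given as the dict that the camera call returned (one of the last four; its "shot" number tells which), for a name from the list of things; names that differ only in an ending like _2 or _b are one class to them, and where a whole thing is asked for, a point or a joint stands for the part that bears it (a point fixed in the world has none). Each returns a list of dicts, best first, with "score" (0 to 1); they miss things now and then, are a little off and sometimes report something else, mostly with a low value. They report only what shows in the picture. A call takes as long as a camera call. They do not tell look-alikes from the thing itself.
- viewer.trace(picture, thing): "pixels" (384x512 bool, what is visible of it) and "rect" ([left, top, right, bottom] in pixels, round what is visible of it).
The state is a dict: "clock": time; "joints": joint angles; "qvel": joint speeds; "tau": joint torques, N m; "tcp_pos": TCP position; "orientation": TCP orientation; "contact_force": force on the tool from outside, world axes, zero at the start; "moment": the same for the moment, N m; "grip_width": finger opening in m; "gripper_force": force on a finger pad.
Only numpy, scipy, OpenCV 4.12 (cv2) and the standard library are available. Lean on these libraries where they do the work, as an engineer would, in place of code of your own. Each camera call takes 0.05 s, during which the arm holds its last target. There are 200 camera calls.

## Working session

There is one attempt and no reset: what is moved stays moved. The work goes in short steps, Python scripts to look and compute and a tool call to move; the robot and the scene stay as the last step left them, time stands still between calls to the robot, and variables do not carry over. Pictures are saved under pics/ and viewed, at most 10 in all, crops included, and the job is handed in when it is done.

Besides the shell and the picture viewer there is one more tool, called after "Emit:" in YAML: its name, and indented under it one key for each argument. play_rows: Moves the arm, as the interface text tells. Shifts and turns lie within -1 to 1; 1 stands for 0.2 m of shift or pi/2 rad of turn. Its arguments: {"type":"object","properties":{"commands":{"type":"array","items":{"type":"array","items":{"type":"array","items":{"type":"number","minimum":-1,"maximum":1}}}},"grip_force":{"type":"number"}},"required":["commands"]}

```bash
mkdir -p pics; cat > h.py <<'E'
import numpy as np, cv2, pickle
from bench import get_obs, viewer, r
def K(f):
    h=f["pixels"].shape[0]; fl=h/2/np.tan(np.radians(f["fovy"])/2); return fl
def proj(f,p):
    q=f["world_to_cam"]@np.append(p,1); fl=K(f); return f["cx"]+fl*q[0]/-q[2], f["cy"]-fl*q[1]/-q[2]
def back(f,u,v,z):
    fl=K(f); R=f["world_to_cam"][:3,:3]; t=f["world_to_cam"][:3,3]
    d=R.T@np.array([(u-f["cx"])/fl,-(v-f["cy"])/fl,-1]); c=-R.T@t
    return c+d*(z-c[2])/d[2]
E
python3 - <<'E'
from h import *
o=get_obs(); print({k:np.round(v,3) for k,v in o.items()})
for n in("top","side"):
    f=viewer.grab_frame(n); print(n,[k for k in f],f["fovy"],f["cx"],f["cy"],np.round(f["world_to_cam"],3).tolist())
    pickle.dump(f,open(f"{n}0.pkl","wb")); cv2.imwrite(f"pics/{n}0.png",f["pixels"][:,:,::-1])
    for t in("lid","lid_knob","wok","open_wok","hob","knob_left","knob_right","knob_left_mark","knob_right_mark","salt_jar"):
        for d in viewer.trace(f,t)[:3]:
            ys,xs=np.nonzero(d["pixels"]); print(t,round(d["score"],2),np.round(d["rect"]),xs.mean().round(1),ys.mean().round(1))
E
```

```text
{'clock': np.float64(0.0), 'joints': array([-1.238,  0.478,  0.022,  1.556, -0.012,  1.109, -0.083]), 'qvel': array([ 0.   , -0.   ,  0.   , -0.001, -0.   ,  0.   ,  0.   ]), 'tau': array([ 2.0000e-03, -5.9647e+01,  1.6080e+00, -2.8117e+01,  1.3000e-02,
        1.0000e-02,  0.0000e+00]), 'tcp_pos': array([0.288, 0.61 , 0.21 ]), 'orientation': array([-6.870e-01, -3.065e+00,  3.000e-03]), 'contact_force': array([-0.888,  0.324,  0.42 ]), 'moment': array([ 0.026, -0.015,  0.032]), 'gripper_force': np.float64(0.0), 'grip_width': np.float64(0.085)}
top ['pixels', 'fovy', 'cx', 'cy', 'world_to_cam', 'shot'] 54.87440456879791 253.18964919269595 198.8765818045616 [[0.015, -1.0, 0.009, -0.033], [0.984, 0.016, 0.178, -0.524], [-0.178, 0.006, 0.984, -1.227], [0.0, 0.0, 0.0, 1.0]]
lid 0.65 [302. 244. 370. 316.] 336.0 280.9
lid 0.63 [256. 126. 323. 194.] 286.8 160.6
lid 0.28 [142. 125. 330. 231.] 233.9 190.4
lid_knob 0.94 [248. 125. 323. 196.] 286.8 160.5
lid_knob 0.87 [302. 249. 371. 313.] 335.4 280.9
lid_knob 0.68 [140. 247. 210. 315.] 173.9 278.9
wok 0.52 [248. 143. 330. 173.] 308.8 161.7
wok 
[... 924 characters left out ...]
7 309.5
lid_knob 0.79 [186. 268. 268. 350.] 227.9 309.6
lid_knob 0.57 [129. 172. 191. 215.] 159.0 196.5
lid_knob 0.56 [269. 173. 342. 220.] 303.9 196.1
wok 0.83 [281. 173. 327. 226.] 309.5 221.2
open_wok 0.91 [226. 130. 281. 170.] 254.1 147.8
hob 0.62 [186. 149. 366. 281.] 270.8 212.2
knob_left 0.66 [226. 185. 237. 198.] 231.2 190.4
knob_right 0.71 [283. 172. 326. 229.] 301.7 213.6
knob_right 0.66 [239. 200. 252. 217.] 246.9 209.7
knob_left_mark 0.66 [230. 179. 237. 197.] 231.1 189.7
knob_left_mark 0.58 [241. 204. 251. 215.] 247.1 210.0
knob_right_mark 0.46 [241. 202. 252. 215.] 246.9 210.0
knob_right_mark 0.34 [325. 297. 405. 368.] 363.3 331.3
salt_jar 0.69 [296. 157. 305. 171.] 301.7 166.0
```

View pics/top0.png

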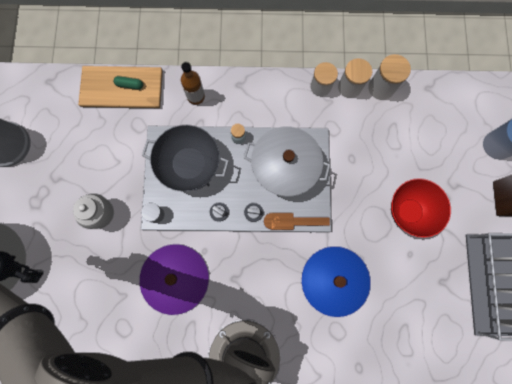

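View pics/side0.png

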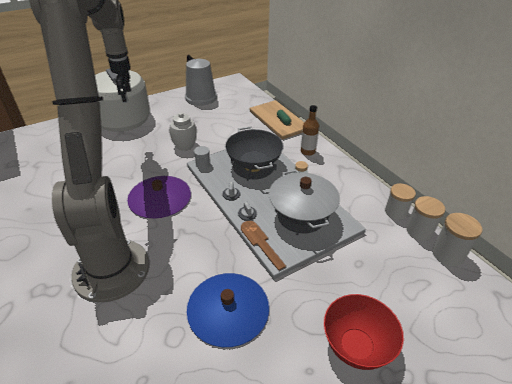

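Candidates for the lid: the steel dome on the right wok (top 287,160, knob at 288,156), the purple lid (175,279) and the blue lid (336,281). I choose the steel one. So the right burner's knob is the one to turn, at top (254,212) and side (247,210).

```bash
python3 - <<'E'
from h import *
T=pickle.load(open("top0.pkl","rb"));S=pickle.load(open("side0.pkl","rb"))
c=lambda f,x,y,w,h,s:cv2.resize(f["pixels"][y:y+h,x:x+w,::-1],None,fx=s,fy=s,interpolation=cv2.INTER_CUBIC)
a=np.hstack([c(T,204,196,64,32,6),c(S,218,176,64,48,6)[:192]]) 
b=np.hstack([c(T,256,140,64,48,6),c(S,274,166,64,48,6)])
a=np.hstack([c(T,204,190,64,48,6),c(S,214,174,64,48,6)])
cv2.imwrite("pics/crop.png",np.vstack([a,b]))
# hob segmentation & geometry
for n,u,v,z in(("kL",219,211,.05),("kR",254,211.5,.05),("lidknob",288.5,155.5,.193)): print(n,back(T,u,v,z).round(3))
for n,u,v,z in(("kL",231.5,190.5,.05),("kR",247,210,.05),("lidknob",305.5,182.5,.18)): print(n,"side",back(S,u,v,z).round(3))
for u,v in((147,125),(328,127),(331,232),(142,232)): print(back(T,u,v,.025).round(3))
E
```

```text
kL [0.48  0.091 0.05 ]
kR [ 0.48  -0.028  0.05 ]
lidknob [ 0.637 -0.132  0.193]
kL side [0.48  0.087 0.05 ]
kR side [ 0.478 -0.031  0.05 ]
lidknob side [ 0.642 -0.131  0.18 ]
[0.794 0.364 0.025]
[ 0.799 -0.293  0.025]
[ 0.416 -0.296  0.025]
[0.406 0.356 0.025]
```

View pics/crop.png

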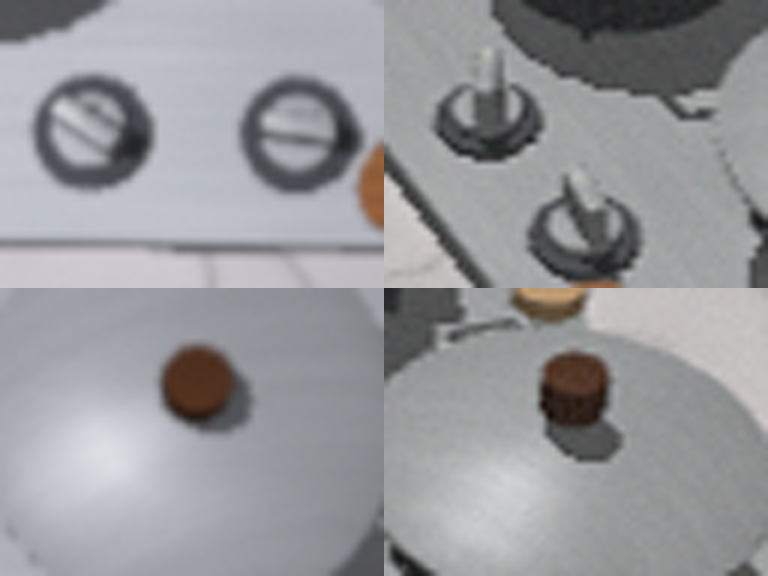

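Crop: left knob skirt at top (219.8,212) with its bar at about 40°. Right knob skirt at (253.7,212.2) with its bar at about 8°. The steel lid's wooden knob is clear at top (289,155.5). I'll check with a model overlay.

```bash
python3 - <<'E'
from h import *
from scipy.optimize import least_squares
T=pickle.load(open("top0.pkl","rb"));S=pickle.load(open("side0.pkl","rb"))
c=lambda f,x,y,w,h,s:cv2.resize(f["pixels"][y:y+h,x:x+w,::-1],None,fx=s,fy=s,interpolation=cv2.INTER_CUBIC)
P=(back(T,253.7,212.2,.034)+back(S,214+583/6,174+232/6,.034))/2
print("kR",back(T,253.7,212.2,.034),back(S,214+583/6,174+232/6,.034))
print("lidk",back(T,256+197/6,140+381/6,.193),back(S,274+574/6,166+(390-288)/6,.18), back(T,256+197/6,140+(381-288)/6,.193))
L=(back(T,256+197/6,140+(381-288)/6,.193)+back(S,274+574/6,166+(390-288)/6,.18))/2
print(P,L)
th=.14
d=np.array([np.sin(th),np.cos(th),0]);n=np.array([d[1],-d[0],0])
out=[]
def dr(im,f,x0,y0,s,pts,col):
    p=np.array([proj(f,q) for q in pts]); p=((p+.5-[x0,y0])*s).astype(int); cv2.polylines(im,[p],True,col,1)
circ=lambda C,r,z:[np.array([C[0]+r*np.cos(a),C[1]+r*np.sin(a),z]) for a in np.linspace(0,6.28,30)]
for f,(kx,ky),(lx,ly) in((T,(240,200),(270,138)),(S,(234,196),(290,166))):
    im=c(f,kx,ky,30,25,12)
    for z in(.069,.039): dr(im,f,kx,ky,12,[np.r_[P[:2],z]+a*.021*d+b*.007*n for a,b in((1,1),(1,-1),(-1,-1),(-1,1))],(0,0,255) if z>.05 else (255,0,0))
    dr(im,f,kx,ky,12,circ(P,.022,.039),(0,255,0))
    im2=c(f,lx,ly,30,25,12)
    dr(im2,f,lx,ly,12,circ(L,.019,.193),(0,0,255)); dr(im2,f,lx,ly,12,circ(L,.019,.167),(0,255,0))
    out.append(np.hstack([im,im2]))
cv2.imwrite("pics/ov.png",np.vstack(out))
E
```

```text
kR [ 0.47973983 -0.02733636  0.034     ] [ 0.67540846 -0.14286675  0.034     ]
lidk [ 0.48524471 -0.13242501  0.193     ] [ 0.82223007 -0.23908492  0.18      ] [ 0.63684061 -0.13278138  0.193     ]
[ 0.57757415 -0.08510156  0.034     ] [ 0.72953534 -0.18593315  0.1865    ]
```

View pics/ov.png

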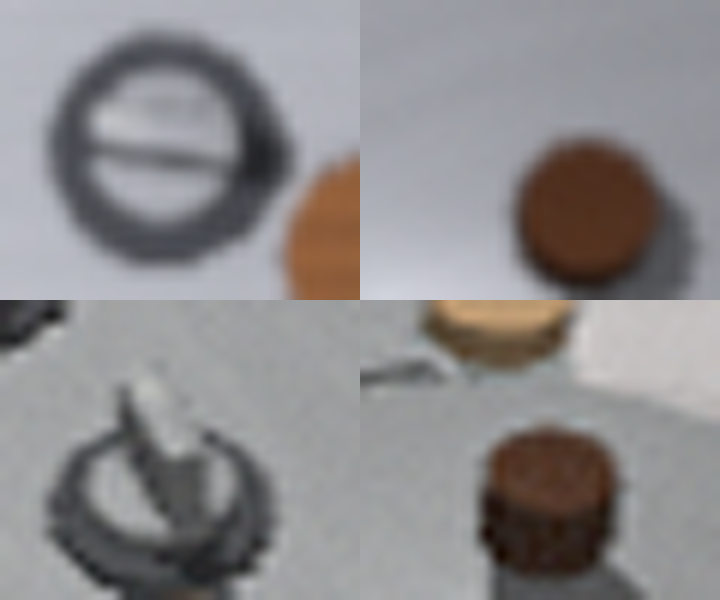

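Emit:
play_rows:
  commands:
    - [[-1, 0, 0, -0.15, 0], [-1, 0, 0, -0.3, 0], [-1, 0, 0, -0.45, 0], [-1, 0, 0, -0.45, 0]]

```text
clock: 1.43
tcp_pos: [0.2893, 0.6133, 0.3082]
orientation: [0.687, 3.064, 0.017]
contact_force: [0.4, 0.9, 1.2]
grip_width: 0.0855
gripper_force: 0.0
```

```bash
cat > ov.py <<'E'
from h import *
T=pickle.load(open("top0.pkl","rb"));S=pickle.load(open("side0.pkl","rb"))
c=lambda f,x,y,w,h,s:cv2.resize(f["pixels"][y:y+h,x:x+w,::-1],None,fx=s,fy=s,interpolation=cv2.INTER_CUBIC)
pts=dict(kT=back(T,253.1,212.0,.036),kS=back(S,234+(160+.5)/12-.5,196+(195+.5)/12-.5,.036),lT=back(T,270+(228.5)/12-.5,138+(206)/12-.5,.193),lS=back(S,290+(190.5)/12-.5,166+(203)/12-.5,.18))
for k,v in pts.items(): print(k,v.round(4))
P=(pts["kT"]+pts["kS"])/2; L=(pts["lT"]+pts["lS"])/2
def dr(im,f,x0,y0,s,q,col):
    p=np.array([proj(f,a) for a in q]); p=((p+.5-[x0,y0])*s).astype(int); cv2.polylines(im,[p],True,col,1)
circ=lambda C,r,z:[np.array([C[0]+r*np.cos(a),C[1]+r*np.sin(a),z]) for a in np.linspace(0,6.28,30)]
out=[]
th=.14; d=np.array([np.sin(th),np.cos(th),0]);n=np.array([d[1],-d[0],0])
for f,(kx,ky),(lx,ly) in((T,(240,200),(274,143)),(S,(234,196),(290,170))):
    im=c(f,kx,ky,30,25,12); im0=im.copy()
    for z in(.069,.039): dr(im,f,kx,ky,12,[np.r_[P[:2],z]+a*.021*d+b*.007*n for a,b in((1,1),(1,-1),(-1,-1),(-1,1))],(0,0,255) if z>.05 else (255,0,0))
    dr(im,f,kx,ky,12,circ(P,.022,.039),(0,255,0))
    im2=c(f,lx,ly,30,25,12)
    dr(im2,f,lx,ly,12,circ(L,.019,.193),(0,0,255)); dr(im2,f,lx,ly,12,circ(L,.019,.167),(0,255,0))
    out.append(np.hstack([im,im2]))
cv2.imwrite("pics/ov2.png",np.vstack(out))
E
python3 ov.py
```

```text
kT [ 0.4801 -0.0252  0.036 ]
kS [ 0.4802 -0.026   0.036 ]
lT [ 0.6395 -0.1319  0.193 ]
lS [ 0.6417 -0.1304  0.18  ]
```

View pics/ov2.png

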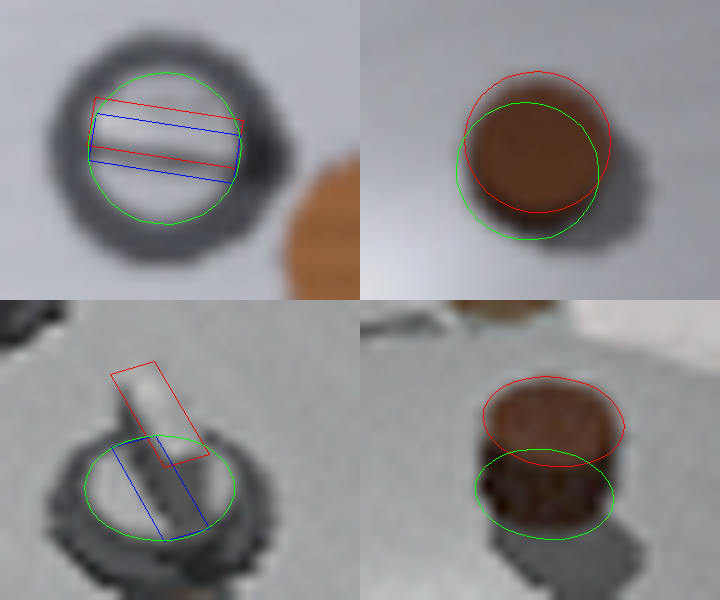

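The knob overlay fits both views: right knob at (0.480, -0.0255) with angle about 0.13. The lid knob is at about (0.638, -0.131), matching the hob geometry, which predicts (0.640, -0.1305). Moving over.

Emit:
play_rows:
  commands:
    - [[-1, -0.1, -0.11, 0, 0], [-1, -0.22, -0.245, 0, 0], [-1, -0.35, -0.39, 0, 0], [-1, -0.48, -0.535, 0, 0], [-1, -0.6, -0.67, 0, 0], [-1, -0.7, -0.78, 0, 0], [-1, -0.75, -0.83, 0, 0], [-1, -0.75, -0.83, 0, 0]]

```text
clock: 2.1
tcp_pos: [0.3549, 0.393, 0.3013]
orientation: [0.695, 3.063, 0.0]
contact_force: [-0.1, -0.2, 0.4]
grip_width: 0.0857
gripper_force: 0.0
```

Emit:
play_rows:
  commands:
    - [[-1, -0.1, -0.11, 0, 0], [-1, -0.22, -0.245, 0, 0], [-1, -0.35, -0.39, 0, 0], [-1, -0.48, -0.535, 0, 0], [-1, -0.6, -0.67, 0, 0], [-1, -0.7, -0.78, 0, 0], [-1, -0.75, -0.83, 0, 0], [-1, -0.75, -0.83, 0, 0]]

```text
clock: 2.77
tcp_pos: [0.419, 0.1802, 0.3011]
orientation: [0.693, 3.063, 0.001]
contact_force: [0.0, 0.5, -0.0]
grip_width: 0.0853
gripper_force: 0.0
```

```bash
cat > d.py <<'E'
import sys; from h import *
from scipy.spatial.transform import Rotation as Ro
o=get_obs(); R=Ro.from_rotvec(o["orientation"]).as_matrix()
t=np.array([float(a) for a in sys.argv[1:4]]); print("units",(R.T@(t-o["tcp_pos"])/.2).round(3),"yang",np.degrees(np.arctan2(R[1,1],R[0,1])).round(1),o["tcp_pos"].round(4),"z",R[:,2].round(3),"j",o["joints"].round(2),"t",o["clock"])
E
python3 d.py .480 -.0255 .20
```

```text
units [-0.717 -0.797  0.506] yang 64.5 [0.419  0.1802 0.3011] z [ 0.001  0.    -1.   ] j [-0.8   0.01  0.26  1.95 -0.    1.18  0.59] t 2.7667
```

Emit:
play_rows:
  commands:
    - [[-1, -0.08, -0.09, 0.0, 0.08], [-1, -0.18, -0.2, 0.0, 0.16], [-1, -0.28, -0.31, 0, 0.24], [-1, -0.38, -0.42, 0, 0.32], [-1, -0.48, -0.53, 0, 0.4], [-1, -0.57, -0.635, 0, 0.48], [-1, -0.65, -0.72, 0, 0.56], [-1, -0.7, -0.78, 0.1, 0.64], [-1, -0.717, -0.797, 0.2, 0.72], [-1, -0.717, -0.797, 0.3, 0.8], [-1, -0.717, -0.797, 0.4, 0.8], [-1, -0.717, -0.797, 0.5, 0.8]]

```text
clock: 3.77
tcp_pos: [0.4804, -0.0208, 0.1998]
orientation: [2.355, 2.078, 0.001]
contact_force: [-0.9, 0.7, 0.1]
grip_width: 0.0856
gripper_force: 0.0
```

```bash
python3 d.py .480 -.0255 .047
```

```text
units [-0.024  0.001  0.764] yang -7.2 [ 0.4804 -0.0208  0.1998] z [ 0.001  0.    -1.   ] j [-0.55  0.17  0.52  2.05 -0.11  0.95 -0.09] t 3.7667
```

Emit:
play_rows:
  commands:
    - [[-1, 0, 0, 0.15, 0], [-1, 0, 0, 0.3, 0], [-1, 0, 0, 0.45, 0], [-1, 0, 0, 0.45, 0], [-1, 0, 0, 0.45, 0]]

```text
clock: 4.18
tcp_pos: [0.479, -0.0217, 0.1099]
orientation: [-2.354, -2.078, 0.005]
contact_force: [-0.3, -0.4, -0.4]
grip_width: 0.0852
gripper_force: 0.0
```

```bash
python3 d.py .480 -.0255 .047
```

```text
units [-0.018  0.009  0.315] yang -7.1 [ 0.479  -0.0217  0.1099] z [-0.003 -0.001 -1.   ] j [-0.49  0.32  0.49  2.13 -0.22  0.74  0.01] t 4.1833
```

Emit:
play_rows:
  commands:
    - [[-1, -0.018, 0.007, 0.1, 0], [-1, -0.018, 0.007, 0.2, 0], [-1, -0.018, 0.007, 0.28, 0], [-1, -0.018, 0.007, 0.315, 0], [-1, -0.018, 0.007, 0.315, 0], [-1, -0.018, 0.007, 0.315, 0]]

```text
clock: 4.68
tcp_pos: [0.4816, -0.0264, 0.0491]
orientation: [2.356, 2.076, 0.003]
contact_force: [-0.3, -0.1, 0.7]
grip_width: 0.0849
gripper_force: 0.0
```

Emit:
play_rows:
  commands:
    - [[0.3, 0, 0, 0, 0], [0.6, 0, 0, 0, 0], [1, 0, 0, 0, 0], [1, 0, 0, 0, 0], [1, 0, 0, 0, 0], [1, 0, 0, 0, 0], [1, 0, 0, 0, 0], [1, 0, 0, 0, 0], [1, 0, 0, 0, 0], [1, 0, 0, 0, 0]]
  grip_force: 25

```text
clock: 5.52
tcp_pos: [0.4813, -0.027, 0.0482]
orientation: [2.357, 2.075, 0.002]
contact_force: [4.0, -0.7, 2.6]
grip_width: 0.0114
gripper_force: 24.9
```

```bash
python3 d.py .480 -.0255 .047; python3 -c "
from h import *
o=get_obs();print({k:o[k] for k in('contact_force','moment','grip_width','gripper_force')})"
```

```text
units [ 0.006 -0.008  0.006] yang -7.3 [ 0.4813 -0.027   0.0482] z [ 0.002 -0.    -1.   ] j [-0.42  0.43  0.43  2.17 -0.31  0.6   0.1 ] t 5.5167
{'contact_force': array([ 3.98836926, -0.70851657,  2.61486537]), 'moment': array([-0.12725857, -0.76250137,  0.01929147]), 'grip_width': 0.01139397825415072, 'gripper_force': 24.870477318763733}
```

Emit:
play_rows:
  commands:
    - [[1, 0, 0, 0, 0.04], [1, 0, 0, 0, 0.08], [1, 0, 0, 0, 0.13], [1, 0, 0, 0, 0.18], [1, 0, 0, 0, 0.23], [1, 0, 0, 0, 0.28], [1, 0, 0, 0, 0.33], [1, 0, 0, 0, 0.38], [1, 0, 0, 0, 0.43], [1, 0, 0, 0, 0.48], [1, 0, 0, 0, 0.48], [1, 0, 0, 0, 0.48]]

```text
clock: 6.52
tcp_pos: [0.479, -0.0258, 0.0479]
orientation: [-2.954, -1.062, 0.003]
contact_force: [-2.3, 1.9, 10.9]
grip_width: 0.0115
gripper_force: 28.3
```

```bash
python3 d.py .480 -.0255 .047; python3 -c "
from h import *
o=get_obs();print({k:o[k] for k in('contact_force','moment','grip_width','gripper_force')})"
```

```text
units [0.005 0.002 0.005] yang -50.4 [ 0.479  -0.0258  0.0479] z [-0.003  0.002 -1.   ] j [-0.58  0.47  0.63  2.18 -0.48  0.63 -0.49] t 6.5167
{'contact_force': array([-2.28811329,  1.85449545, 10.92628651]), 'moment': array([0.61967928, 0.59539838, 0.0263335 ]), 'grip_width': 0.01154980550256971, 'gripper_force': 28.25692981481552}
```

Emit:
play_rows:
  commands:
    - [[1, 0, 0, 0, 0.05], [1, 0, 0, 0, 0.1], [1, 0, 0, 0, 0.15], [1, 0, 0, 0, 0.2], [1, 0, 0, 0, 0.25], [1, 0, 0, 0, 0.3], [1, 0, 0, 0, 0.35], [1, 0, 0, 0, 0.4], [1, 0, 0, 0, 0.43], [1, 0, 0, 0, 0.45], [1, 0, 0, 0, 0.45], [1, 0, 0, 0, 0.45]]

```text
clock: 7.52
tcp_pos: [0.4782, -0.0235, 0.0478]
orientation: [-3.136, 0.023, 0.008]
contact_force: [-5.5, 8.4, 15.9]
grip_width: 0.0113
gripper_force: 30.0
```

```bash
python3 d.py .480 -.0255 .047; python3 -c "
from h import *
o=get_obs();print({k:o[k] for k in('contact_force','moment','grip_width','gripper_force')})"
```

```text
units [0.009 0.01  0.004] yang -90.8 [ 0.4782 -0.0235  0.0478] z [-0.005  0.006 -1.   ] j [-0.72  0.54  0.82  2.18 -0.65  0.68 -1.03] t 7.5167
{'contact_force': array([-5.50675056,  8.41746766, 15.93215272]), 'moment': array([2.00570359, 1.16489653, 0.02812108]), 'grip_width': 0.011330235327305841, 'gripper_force': 30.0360981852657}
```

Emit:
play_rows:
  commands:
    - [[1, 0, 0, 0, 0.02], [1, 0, 0, 0, 0.04], [1, 0, 0, 0, 0.04], [1, 0, 0, 0, 0.04]]

```text
clock: 7.85
tcp_pos: [0.4783, -0.0235, 0.0478]
orientation: [-3.134, 0.121, 0.008]
contact_force: [-5.6, 8.5, 16.3]
grip_width: 0.0115
gripper_force: 30.6
```

```bash
python3 d.py .480 -.0255 .047; python3 -c "
from h import *
o=get_obs();print({k:o[k] for k in('contact_force','moment','grip_width','gripper_force')})"
```

```text
units [0.009 0.009 0.004] yang -94.4 [ 0.4783 -0.0235  0.0478] z [-0.005  0.006 -1.   ] j [-0.73  0.55  0.84  2.18 -0.66  0.69 -1.08] t 7.85
{'contact_force': array([-5.56205477,  8.45629536, 16.3143986 ]), 'moment': array([1.95414664, 1.18866797, 0.30404674]), 'grip_width': 0.011468417408918482, 'gripper_force': 30.568393506109715}
```

Moment jumped to 0.30 N m: the knob is at its end stop. Release and rise.

Emit:
play_rows:
  commands:
    - [[0, 0, 0, 0, 0], [0, 0, 0, 0, 0], [0, 0, 0, 0, 0], [0, 0, 0, 0, 0], [0, 0, 0, 0, 0], [-0.2, 0, 0, -0.15, 0], [-0.2, 0, 0, -0.3, 0], [-0.3, 0, 0, -0.45, 0], [-0.3, 0, 0, -0.6, 0], [-0.4, 0, 0, -0.75, 0], [-0.4, 0, 0, -0.9, 0], [-0.4, 0, 0, -0.95, 0]]

```text
clock: 8.85
tcp_pos: [0.482, -0.0278, 0.241]
orientation: [-3.138, 0.127, -0.007]
contact_force: [0.1, 0.3, 0.1]
grip_width: 0.0595
gripper_force: 0.0
```

```bash
python3 - <<'E'
from h import *
S=viewer.grab_frame("side");T=viewer.grab_frame("top")
c=lambda f,x,y,w,h,s:cv2.resize(f["pixels"][y:y+h,x:x+w,::-1],None,fx=s,fy=s,interpolation=cv2.INTER_CUBIC)
cv2.imwrite("pics/k.png",np.hstack([c(S,206,160,130,100,3),c(T,204,140,130,100,3)]))
E
python3 d.py .639 -.131 .24
```

```text
units [ 0.827  0.458 -0.003] yang -94.5 [ 0.4814 -0.0267  0.239 ] z [ 0.003  0.002 -1.   ] j [-1.11  0.24  1.23  2.02 -0.27  1.05 -1.4 ] t 8.95
```

View pics/k.png

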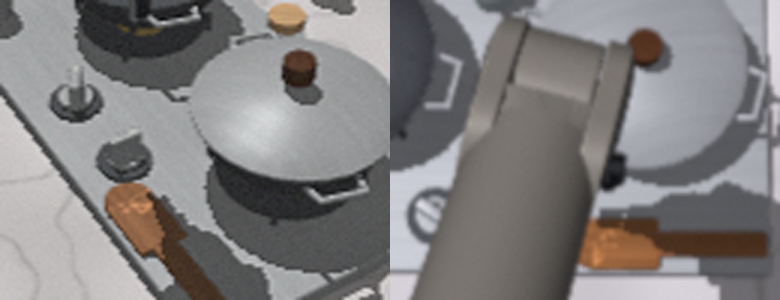

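Side view: the right knob's bar now points to the hob's far side (bar at about (249,207)), so it is off. The left knob, the paddle and the lid are unchanged. Moving over the lid knob.

Emit:
play_rows:
  commands:
    - [[-0.6, 0.05, 0.03, 0, -0.06], [-0.6, 0.14, 0.08, 0, -0.13], [-0.6, 0.24, 0.13, 0, -0.2], [-0.6, 0.34, 0.19, 0, -0.27], [-0.6, 0.44, 0.24, 0, -0.34], [-0.6, 0.54, 0.3, 0, -0.41], [-0.6, 0.64, 0.355, 0, -0.48], [-0.6, 0.73, 0.405, 0, -0.55], [-0.6, 0.8, 0.44, 0, -0.6], [-0.6, 0.827, 0.458, 0, -0.6], [-0.6, 0.827, 0.458, 0, -0.6], [-0.6, 0.827, 0.458, 0, -0.6]]

```text
clock: 9.95
tcp_pos: [0.6367, -0.1313, 0.2361]
orientation: [-2.854, -1.309, 0.004]
contact_force: [0.1, 0.5, -0.9]
grip_width: 0.0679
gripper_force: 0.0
```

```bash
python3 d.py .639 -.131 .164
```

```text
units [0.009 0.008 0.361] yang -40.7 [ 0.6367 -0.1313  0.2361] z [-0.003  0.001 -1.   ] j [-0.43  0.51  0.79  1.63 -0.39  1.17 -0.27] t 9.95
```

Emit:
play_rows:
  commands:
    - [[-0.6, 0.008, 0.006, 0.08, 0], [-0.6, 0.008, 0.006, 0.16, 0], [-0.6, 0.008, 0.006, 0.24, 0], [-0.6, 0.008, 0.006, 0.3, 0], [-0.6, 0.008, 0.006, 0.34, 0], [-0.6, 0.008, 0.006, 0.36, 0], [-0.6, 0.008, 0.006, 0.36, 0], [-0.6, 0.008, 0.006, 0.36, 0]]

```text
clock: 10.62
tcp_pos: [0.64, -0.1309, 0.1662]
orientation: [2.854, 1.313, 0.001]
contact_force: [-0.7, 0.4, -0.2]
grip_width: 0.0685
gripper_force: 0.0
```

```bash
python3 - <<'E'
from h import *
S=viewer.grab_frame("side")
cv2.imwrite("pics/g.png",cv2.resize(S["pixels"][140:240,250:380,::-1],None,fx=6,fy=6,interpolation=cv2.INTER_CUBIC))
E
python3 d.py .639 -.131 .164
```

```text
units [-0.004 -0.005  0.013] yang -40.6 [ 0.6403 -0.131   0.1666] z [ 0.001 -0.    -1.   ] j [-0.4   0.58  0.74  1.69 -0.44  1.04 -0.22] t 10.6667
```

View pics/g.png

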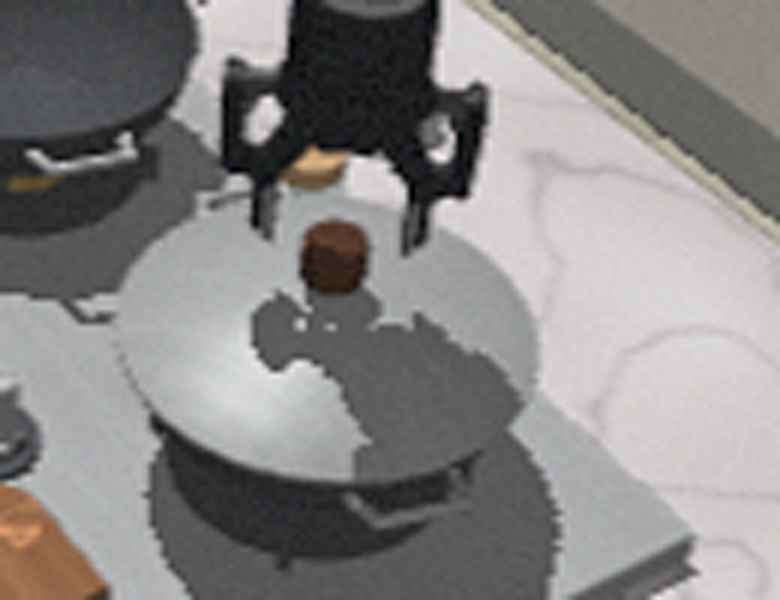

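The lid knob (335,257 in the crop) sits between the open fingers, and the tips are a bit high. I'll lower 6 mm and grip.

Emit:
play_rows:
  commands:
    - [[-0.6, 0, 0, 0.02, 0], [-0.6, 0, 0, 0.033, 0], [-0.3, 0, 0, 0.033, 0], [0, 0, 0, 0.033, 0], [0.2, 0, 0, 0.033, 0], [1, 0, 0, 0.033, 0], [1, 0, 0, 0.033, 0], [1, 0, 0, 0.033, 0], [1, 0, 0, 0.033, 0], [1, 0, 0, 0.033, 0], [1, 0, 0, 0.033, 0], [1, 0, 0, 0.033, 0]]
  grip_force: 60

```text
clock: 11.67
tcp_pos: [0.6402, -0.1312, 0.1597]
orientation: [2.853, 1.313, 0.001]
contact_force: [1.0, -0.5, 5.8]
grip_width: 0.0356
gripper_force: 59.8
```

```bash
python3 d.py .639 -.131 .26;  python3 -c "
from h import *
o=get_obs();print({k:o[k] for k in('contact_force','moment','grip_width','gripper_force')})"
```

```text
units [-0.003 -0.005 -0.502] yang -40.6 [ 0.6402 -0.1312  0.1597] z [ 0.001 -0.    -1.   ] j [-0.4   0.59  0.74  1.7  -0.45  1.03 -0.22] t 11.6667
{'contact_force': array([ 0.95888341, -0.48704734,  5.83452456]), 'moment': array([-0.11366655, -0.01213199, -0.0331322 ]), 'grip_width': 0.03557805420542364, 'gripper_force': 59.75325286388397}
```

Emit:
play_rows:
  commands:
    - [[1, 0, 0, -0.01, 0], [1, 0, 0, -0.03, 0], [1, 0, 0, -0.06, 0], [1, 0, 0, -0.09, 0], [1, 0, 0, -0.12, 0], [1, 0, 0, -0.15, 0], [1, 0, 0, -0.18, 0], [1, 0, 0, -0.21, 0], [1, 0, 0, -0.235, 0], [1, 0, 0, -0.25, 0], [1, 0, 0, -0.255, 0], [1, 0, 0, -0.255, 0]]

```text
clock: 12.67
tcp_pos: [0.6399, -0.1309, 0.2104]
orientation: [2.854, 1.314, 0.001]
contact_force: [0.0, 0.1, -4.3]
grip_width: 0.0354
gripper_force: 60.2
```

Emit:
play_rows:
  commands:
    - [[1, 0, 0, -0.01, 0], [1, 0, 0, -0.03, 0], [1, 0, 0, -0.06, 0], [1, 0, 0, -0.09, 0], [1, 0, 0, -0.12, 0], [1, 0, 0, -0.15, 0], [1, 0, 0, -0.18, 0], [1, 0, 0, -0.21, 0], [1, 0, 0, -0.235, 0], [1, 0, 0, -0.25, 0], [1, 0, 0, -0.26, 0], [1, 0, 0, -0.26, 0]]

```text
clock: 13.67
tcp_pos: [0.64, -0.1309, 0.2626]
orientation: [2.853, 1.314, 0.001]
contact_force: [-0.6, 0.3, -3.4]
grip_width: 0.0354
gripper_force: 60.2
```

Emit:
play_rows:
  commands:
    - [[1, 0, 0, 0, 0], [1, 0, 0, 0, 0], [1, 0, 0, 0, 0], [1, 0, 0, 0, 0], [1, 0, 0, 0, 0], [1, 0, 0, 0, 0]]

```text
clock: 14.17
tcp_pos: [0.6398, -0.1309, 0.2621]
orientation: [-2.854, -1.314, 0.0]
contact_force: [-0.2, 0.8, -3.5]
grip_width: 0.0355
gripper_force: 60.2
```

```bash
python3 - <<'E'
from h import *
S=viewer.grab_frame("side")
cv2.imwrite("pics/l.png",cv2.resize(S["pixels"][100:300,170:430,::-1],None,fx=3,fy=3,interpolation=cv2.INTER_CUBIC))
E
python3 d.py .640 -.131 .263; python3 -c "
from h import *
o=get_obs();print({k:o[k] for k in('contact_force','moment','grip_width','gripper_force')})"
```

```text
units [ 0.     0.001 -0.005] yang -40.6 [ 0.6398 -0.1309  0.2621] z [-0. -0. -1.] j [-0.44  0.5   0.8   1.59 -0.37  1.21 -0.28] t 14.2167
{'contact_force': array([-0.9312396 ,  0.30756127, -4.42499133]), 'moment': array([0.01502321, 0.02623409, 0.02994839]), 'grip_width': 0.035825795259492234, 'gripper_force': 60.21175146102905}
```

View pics/l.png

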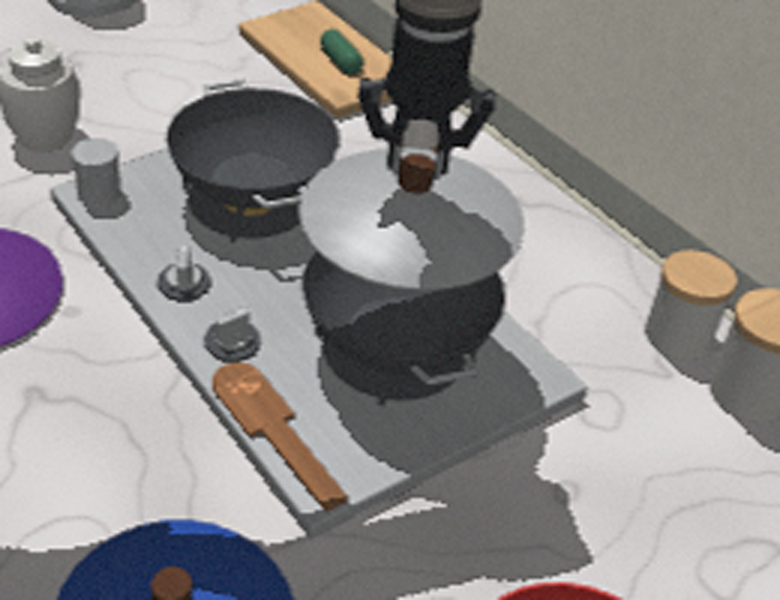

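The lid hangs above the wok (rim at about (412,218) in the crop), and the wok and the rest have not moved. I'll check numerically that it is level against a projected level circle.

```bash
python3 - <<'E'
from h import *
from scipy.optimize import least_squares
S=viewer.grab_frame("side")
for d in viewer.trace(S,"lid")[:4]: 
    m=d["pixels"].astype(np.uint8); ys,xs=np.nonzero(m); print(d["score"],d["rect"])
    if not(290<xs.mean()<325 and 150<ys.mean()<200): continue
    cn=max(cv2.findContours(m,0,cv2.CHAIN_APPROX_NONE)[0],key=len)[:,0,:].astype(float)
    cn=cn[cn[:,1]>168]
    a=np.linspace(0,2*np.pi,400)
    def pred(p):
        x,y,z,tx,ty=p; X,Y=.119*np.cos(a),.119*np.sin(a)
        return np.array([proj(S,(x+u,y+v,z+tx*u+ty*v)) for u,v in zip(X,Y)])
    f=lambda p:np.sqrt(((cn[:,None]-pred(p)[None])**2).sum(2)).min(1)
    for name,g,p0 in(("level,z free",lambda q:f([.64,-.131,q[0],0,0]),[.228]),("tilt",lambda q:f([.64,-.131,.228,q[0],q[1]]),[0,0]),("tilt+xyz",lambda q:f(q),[.64,-.131,.228,0,0])):
        s=least_squares(g,p0,loss="soft_l1"); print(name,s.x.round(3),"rms",np.sqrt(np.mean(g(s.x)**2)).round(2))
E
```

```text
0.91 [128.3, 176.5, 188.2, 218.5]
0.58 [187.9, 274.1, 273.2, 350.0]
0.57 [269.9, 148.5, 348.1, 198.6]
level,z free [0.231] rms 0.51
tilt [-0.036 -0.008] rms 0.5
tilt+xyz [ 0.649 -0.122  0.222  0.002  0.021] rms 0.35
```

Level within measurement error (about 0 to 2°), with the flange at about 0.23 m, roughly 10 cm above the rim. Handing in.

```bash
python3 -c "
from bench import r
print(r.hand_in())"
```

```text
the job is handed in; nothing more can be done
None
```

I turned the lidded wok's right-hand knob clockwise to its end stop, and the lid now hangs still and level about 10 cm above the wok's rim, still gripped; the job is handed in, but no verdict came back.

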